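Tidy the lathe bench: block to its slot, caddy on the hook

TASK

Tidy up after turning: put the setting block that lies loose on the bench back into its own empty slot in the block rack, seated fully on the slot's floor, and hang the plywood caddy by the middle of its bar handle on the hook of the stand, so that it hangs free, upright and still behind the hook's upturned tip. Leave the other things on the bench where they are.

Things in the scene. Friction and masses are not known exactly. Their poses are not given: they have to be found in the camera images.
- stand: Hook stand, fixed to the bench: round steel post, 18 mm in diameter, 360 mm tall, on a foot 100 x 130 x 12 mm. Origin on the post's axis, at bench height. A locked clamp on the post (34 mm cube, small side knob towards -y) carries one hook, which points along the stand's -x axis and does not give. The clamp may be anywhere along the post: see below_hook.
- below_hook (a point): Point on the BENCH straight below the place for the bar, 78 mm from the post along the stand's -x. The hook above it is a level rod 10 mm thick; 102 mm from the post it turns up, its tip ending 37 mm above the rod's axis, at most 111 mm from the post. The rod's axis is 165 to 280 mm above the bench: this height differs each time, is NOT reported and must be seen or felt.
- caddy: Loose, empty plywood caddy, about 0.35 kg: tray 90 (x) x 160 (y) mm with walls up to 45 mm, two end boards (50 mm wide, inner faces at y = +-70 mm) rising to 138 mm, a round wooden bar handle between them. Origin at the centre of its underside, y along the bar. The opening under the bar is from z = 45 to 117 mm. Turned half round it is the same.
- caddy_bar (a point): Middle of the caddy's bar handle, on the bar's axis, 125 mm above the caddy's underside. The bar is 16 mm in diameter, its axis is the caddy's y axis, 140 mm is free between the end boards. The hook belongs under this middle, so grip the bar to one side of it (40 to 50 mm).
- block_medium: The setting block to put away, lying loose on the bench: a plain beech block 110 mm (x) x 26 mm (y) x 42 mm (z), about 0.12 kg. Origin at the centre of its underside. Either way round is right.
- slot_medium: Its slot: open-topped wooden trough, fixed, hollow 116 (x) x 30 (y) mm, walls 6 mm thick. Origin at the centre of its underside, 10 mm above the bench; inner floor 6 mm, wall tops 18 mm above the origin. The only empty one of three parallel troughs 85 mm apart in y; which of the three places it has changes.
- block_small: Another setting block, 110 x 16 x 42 mm, already in its own trough; leave alone. Origin at the centre of its underside, x along its length.
- block_large: Another setting block, 110 x 38 x 42 mm, already in its own trough; leave alone. Origin at the centre of its underside, x along its length.
- screwdriver: Screwdriver lying on the bench, 190 mm long along its x axis; leave alone. Origin at the underside of its middle.
- brush: Brush lying on the bench, 180 mm long along its x axis; leave alone. Origin at the underside of its middle.
- sander: Cork sanding block 100 x 60 x 35 mm; leave alone. Origin at the centre of its underside.
- glue: White glue bottle, 56 mm in diameter, 150 mm tall; leave alone. Origin at the centre of its underside.
- cup: Steel cup, 76 mm in diameter, 80 mm tall; leave alone. Origin at the centre of its underside.

How it is judged:
By the outcome, as a careful person would: the job done as asked, in the order asked, and still so for the second after the job is handed in, with the robot touching nothing.
It also fails if it takes over 72 s, if anything falls off the work surface, if the arm or the gripper's body presses on something with over 40 N, if the wrist force passes 120 N, or if a joint passes its speed limit or range.

ROBOT

A 6-joint arm with a two-finger parallel gripper is mounted at the origin on the work surface. World frame = base frame: x ahead of the robot, y to its left, z up, the work surface at z = 0. Lengths are in m, angles in rad, forces in N, time in s.
With the tool pointing down it reaches from about 0.275 to 0.85 m from the base axis. Payload 19 kg.
Tool frame: the origin (TCP) lies midway between the tips of the shut fingers; the grasp point (between the pads) lies bot.tcp_to_grasp behind it (bot.tcp_to_grasp is the distance from the TCP to the grasp point, in m); z points along the fingers, y is the line along which they close (so a half turn about z gives the same grasp; the last joint's range is limited). The gripper opens to 85 mm and grips with 20 to 120 N. Pads are 22 mm wide; open, the fingers measure 114 mm over their backs; the gripper's body (76 mm by 85 mm) begins 54 mm behind the grasp point. The pads swing forward as they close: fully open they stand 13 mm farther back than shut.
Start: joints at [1.115, 0.15, 1.437, -0, 1.554, -0.134], TCP at [0.182, 0.545, 0.231] pointing down, gripper open.
Joint ranges: [-2.8, 2.8], [-0.68, 2.1], [0.12, 2.68], [-1.39, 4.53], [0.16, 2.79], [-2.81, 2.81]. Speed limits (rad/s): [1.89, 1.89, 2.22, 3.01, 3.01, 3.01].

INTERFACE

Orientations are given as a 3x3 rotation matrix whose columns are the frame's x, y, z axes.
In Python, from rig import bot, vision gives the robot as it stands (bot), with the cameras (vision).
- The arm moves only by the tool hand_motion, called after "Call:" by a JSON object that holds its "api" and its "payload". Schema: {"type":"object","properties":{"increments":{"type":"array","items":{"type":"array","prefixItems":[{"type":"array","items":{"type":"number"},"minItems":3,"maxItems":3},{"type":"number"}],"minItems":2,"maxItems":2},"minItems":1,"maxItems":5},"jaw":{"type":"number"},"force":{"type":"number"},"only":{"type":"string"},"quiet":{"type":"boolean"},"lines":{"type":"string"}},"required":["increments"],"additionalProperties":false}. increments is a list of rows, 1 to 5 of them, each written [[dx, dy, dz], turn]: dx, dy, dz in m, then a turn about the tool's z in rad; each row is the pose to reach, as a shift and turn from the pose commanded when the call began, along the tool's axes at that moment; what a row does not reach only later rows make up. A row lasts 1/10 s, in which the tool goes at most 0.05 m and 0.15 rad, less where a joint would pass 70% of its speed; a pose out of reach is approached as far as the arm can. jaw is the finger opening in m, set as the call begins (left out keeps the last). The fingers move at their own pace and stop on an object; force is the grip in N (left out, the last holds). Time passes only in rows, so rows that do not move let the fingers close. The tool returns the time, the measured TCP pose, the force, the opening and the grip force at its end. only (a regular expression) keeps the lines of the reply that match it, lines (a string "A,B") keeps lines A to B, and quiet returns only ok. Input that does not fit is refused with a message, and nothing moves.
- bot.get_obs(): the state, without advancing time (a new reading comes with each control period).
- vision.get_image(name): name is "scene" or "top"; returns a dict with "color" (480x640x3 uint8, red, green, blue), "z_map" (480x640 float32, m along the optical axis (not along the pixel's ray), 0 where there is no reading), "intrinsics" (3x3 intrinsics, pixels), "k1" (the pictures are not rectified: a ray, as slopes to the right and down, at radius r is drawn at 1 + k1 r^2 times it, then the intrinsics apply), "T" (4x4, takes a point from camera to world coordinates). Camera axes: x right, y down, z forward; pixel columns grow to the right and rows downward; lengths in m; the calibration is good to about 2 mm. A picture is of the moment at which its call begins.
- bot.sign_off(): hands the job in; it is judged then, once.
The state is a dict: "time_s": time; "qpos": joint angles; "dq": joint speeds; "tau": joint torques, N m; "position": TCP position; "tool_rot": TCP orientation; "contact_force": force on the tool from outside, world axes, zero at the start; "torque": the same for the moment, N m; "opening": finger opening in m; "gripper_force": force on a finger pad.
Only numpy, scipy, OpenCV 4.12 (cv2) and the standard library are available. Lean on these libraries where they do the work, as an engineer would, in place of code of your own. Each camera call takes 0.05 s, during which the arm holds its last target. There are 200 camera calls.

## Working session

There is one attempt and no reset: what is moved stays moved. The work goes in short steps, Python scripts to look and compute and a tool call to move; the robot and the scene stay as the last step left them, time stands still between calls to the robot, and variables do not carry over. Pictures are saved under pics/ and viewed, at most 10 in all, crops included, and the job is handed in when it is done.

```bash
ls; mkdir -p pics; cat > h.py <<'E'
import numpy as np, cv2, pickle
from rig import bot, vision
def snap(n,tag):
    d=vision.get_image(n); pickle.dump(d,open(f'pics/{tag}.pkl','wb'))
    cv2.imwrite(f'pics/{tag}.png',d['color'][:,:,::-1]); return d
def load(tag): return pickle.load(open(f'pics/{tag}.pkl','rb'))
def ray(d,u,v):
    K=d['intrinsics'];p=cv2.undistortPoints(np.array([[[u,v]]],float),K,np.array([d['k1'],0,0,0,0],float))[0,0]
    return np.array([p[0],p[1],1.])
def at_z(d,u,v,z):
    r=d['T'][:3,:3]@ray(d,u,v);o=d['T'][:3,3];return o+r*(z-o[2])/r[2]
def dep(d,u,v):
    z=d['z_map'][int(round(v)),int(round(u))];return d['T'][:3,:3]@(ray(d,u,v)*z)+d['T'][:3,3]
def cloud(d):
    H,W=d['z_map'].shape;uv=np.stack(np.meshgrid(np.arange(W),np.arange(H)),-1).reshape(-1,1,2).astype(float)
    p=cv2.undistortPoints(uv,d['intrinsics'],np.array([d['k1'],0,0,0,0],float))[:,0]
    z=d['z_map'].reshape(-1,1);P=np.c_[p,np.ones(len(p))]*z@d['T'][:3,:3].T+d['T'][:3,3]
    P[z[:,0]==0]=np.nan;return P.reshape(H,W,3)
E
python3 - <<'E'
from h import *
np.set_printoptions(precision=4,suppress=True)
for n in('scene','top'):
    d=snap(n,n+'0');print(n,d['T'],d['k1'],d['intrinsics'])
o=bot.get_obs();print(o['time_s'],o['tool_rot'],bot.tcp_to_grasp)
E
```

```text
pics
rig.py
scene [[ 0.439   0.6058 -0.6636  1.3529]
 [ 0.8983 -0.3114  0.31   -0.3334]
 [-0.0189 -0.7322 -0.6809  0.9459]
 [ 0.      0.      0.      1.    ]] -0.13669210503416407 [[496.8613   0.     309.5967]
 [  0.     496.8613 241.9558]
 [  0.       0.       1.    ]]
top [[ 0.0168 -0.9928  0.1189  0.4437]
 [-0.9997 -0.0149  0.0175  0.0404]
 [-0.0156 -0.1192 -0.9928  1.0313]
 [ 0.      0.      0.      1.    ]] -0.05974395734929871 [[448.065    0.     323.4156]
 [  0.     448.065  239.0711]
 [  0.       0.       1.    ]]
0.1 [[-0.9487  0.3163 -0.0005]
 [ 0.3163  0.9487 -0.0009]
 [ 0.0001 -0.001  -1.    ]] 0.0187
```

View pics/scene0.png

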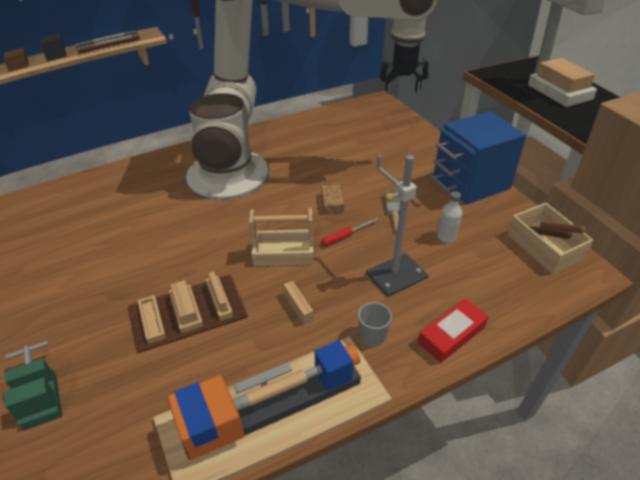

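View pics/top0.png

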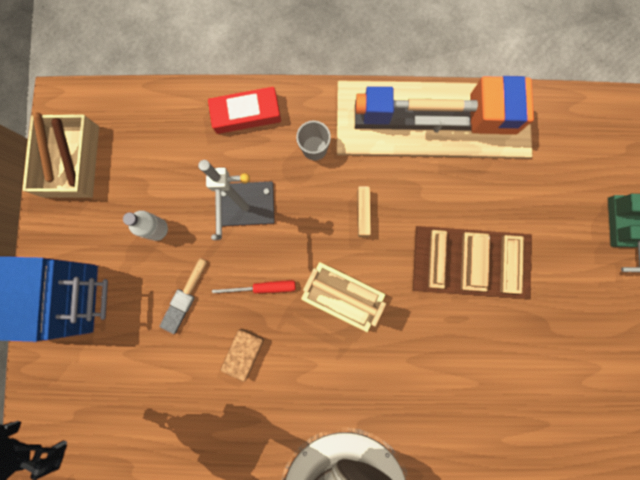

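The scene view shows the loose block at about (298,302), the caddy at (282,240), the hook from (378,160) to (405,190), and the trough at (150,318), which looks empty. In the top view the block is at (364,211), the caddy at (344,296), the troughs at (438/476/513, 262) and the hook rod from (217,236) to (218,182). Next I'll take enlarged crops and depth readings.

```bash
python3 - <<'E'
from h import *
np.set_printoptions(precision=4,suppress=True)
a=load('top0')['color'][160:340,195:545,::-1];b=load('scene0')['color'][140:350,120:440,::-1]
cv2.imwrite('pics/c1.png',cv2.resize(a,(770,396),interpolation=cv2.INTER_CUBIC))
cv2.imwrite('pics/c2.png',cv2.resize(b,(800,525),interpolation=cv2.INTER_CUBIC))
t=load('top0');s=load('scene0')
for n,u,v in [('block',364,211),('slotA',438,260),('slotB',476,262),('slotC',513,265),('bench',400,330),('bar',344,291),('rod',218,215),('rod',218,205),('clamp',216,178),('tip',216,236)]: print(n,dep(t,u,v))
for n,u,v in [('block',298,302),('s1',150,320),('s2',184,305),('s3',219,296),('bar',282,219),('rod',392,177),('tip',378,160),('clamp',406,190),('post',408,160)]: print(n,dep(s,u,v))
# loose block & caddy & rod clouds
for nm,d in(('top',t),('scene',s)):
    P=cloud(d)
    np.save(f'pics/{nm}P.npy',P)
    m=(P[...,2]>.03)&(P[...,2]<.05)
    n,l,st,c=cv2.connectedComponentsWithStats(m.astype(np.uint8))
    for i in range(1,n):
        if st[i,4]>40:
            q=P[l==i]; r=cv2.minAreaRect(q[:,:2].astype(np.float32)*1000); print(nm,st[i],q.mean(0),np.round(r[0]),np.round(r[1]),round(r[2],1))
E
```

```text
block [ 0.6269 -0.0319  0.0421]
slotA [ 0.5184 -0.1931  0.0557]
slotB [ 0.5151 -0.2764  0.0558]
slotC [ 0.5125 -0.375   0.0144]
bench [ 0.3623 -0.1184  0.0005]
bar [0.4483 0.0098 0.0076]
rod [0.5734 0.2362 0.2752]
rod [0.5913 0.2376 0.2729]
clamp [0.6314 0.2352 0.3036]
tip [0.5334 0.2307 0.3029]
block [ 0.6474 -0.0382  0.0423]
s1 [ 0.5173 -0.373   0.0144]
s2 [ 0.5467 -0.2867  0.0566]
s3 [ 0.5594 -0.2034  0.0591]
bar [0.4434 0.0152 0.1253]
rod [0.5897 0.2372 0.2764]
tip [0.5317 0.2343 0.2897]
clamp [0.6556 0.2299 0.2857]
post [0.6431 0.2345 0.3556]
top [ 208   87   72   43 2153] [0.8661 0.2494 0.0445] [869. 251.] [ 75. 160.] 11.4
top [ 355   99  116   34 1066] [ 0.8455 -0.1431  0.0429] [ 847. -143.] [273.  62.] 84.5
top [ 76 119  18  76 349] [0.7525 0.616  0.0398] [750. 617.] [ 21. 180.] 83.8
top [ 61 120  21   5  57] [0.8353 0.6628 0.0408] [835. 662.] [ 3. 54.] 3.0
top [300 128  28  18 127] [0.8066 0.0869 0.0404] [800.  85.] [35. 62.] 3.6
top [ 30 142  10  47 253] [0.7219 0.7413 0.0404] [727. 742.] [110.   8.] 1.1
top [303 148  25  10  44] [0.7561 0.0791 0.0404] [759.  80.] [16. 56.]
[... 2516 characters left out ...]
.7417 0.0403] [797. 741.] [10. 47.] 89.2
scene [284 280  29  38 461] [ 0.6366 -0.0334  0.0411] [632. -32.] [112.  28.] 1.3
scene [ 419  299   70   57 1973] [0.8771 0.2438 0.0448] [873. 250.] [ 76. 163.] 11.1
scene [181 313  16  11  89] [ 0.5765 -0.2867  0.0404] [ 576. -287.] [ 7. 36.] 1.9
scene [361 312  27  13 160] [0.7686 0.1007 0.0398] [771.  99.] [60. 24.] 50.6
scene [359 326  29  16 123] [0.8095 0.0673 0.0401] [806.  73.] [64. 29.] 58.9
scene [ 45 366   8  17  58] [ 0.5958 -0.6177  0.0406] [ 592. -616.] [12. 30.] 63.8
scene [ 238  366  123   66 2184] [ 0.876  -0.1644  0.0435] [ 870. -139.] [ 49. 263.] 0.0
scene [ 14 389  43  33 295] [ 0.67   -0.6522  0.0394] [ 671. -651.] [36. 96.] 21.3
```

```bash
python3 - <<'E'
from h import *
np.set_printoptions(precision=4,suppress=True)
for nm in('top','scene'):
    P=np.load(f'pics/{nm}P.npy').reshape(-1,3)
    def box(x0,x1,y0,y1,z0,z1):
        m=(P[:,0]>x0)&(P[:,0]<x1)&(P[:,1]>y0)&(P[:,1]<y1)&(P[:,2]>z0)&(P[:,2]<z1);return P[m]
    def rect(q): r=cv2.minAreaRect(q[:,:2].astype(np.float32)*1000);return np.round(r[0],1),np.round(r[1],1),round(r[2],1),len(q),np.median(q[:,2])
    print(nm,'walltops',rect(box(.43,.60,-.41,-.325,.024,.034)))
    print(' floor',rect(box(.43,.60,-.41,-.325,.012,.0205)))
    print(' block',rect(box(.55,.70,-.07,.01,.036,.05)))
    print(' rackbase',rect(box(.4,.65,-.45,-.13,.007,.013)))
    for y0,y1,n in((-.24,-.15,'sm'),(-.32,-.24,'lg')): print(n,rect(box(.43,.62,y0,y1,.045,.07)))
    q=box(.35,.55,-.08,.1,.112,.136); print(' caddytops',rect(q))
    c=np.array([.442,.0125]); 
    ql=q[np.linalg.norm(q[:,:2]-c,axis=1)<.06]
    if len(ql)>8:
        v=cv2.fitLine(ql[:,:2].astype(np.float32),cv2.DIST_HUBER,0,1e-4,1e-4).ravel();print(' bar',len(ql),v,np.degrees(np.arctan2(v[1],v[0])),ql[:,2].max(),np.median(ql[:,2]))
    q=box(.548,.61,.2,.27,.2,.33)
    v=cv2.fitLine(q.astype(np.float32),cv2.DIST_HUBER,0,1e-4,1e-4).ravel();print(' rod',len(q),v,q[:,2].min(),np.percentile(q[:,2],[10,50,90,100]),np.percentile(q[:,1],[2,50,98]))
    q=box(.515,.545,.2,.26,.22,.34);print(' tip',len(q),q.min(0),q.max(0),np.median(q,0))
    q=box(.62,.67,.2,.27,.34,.375);print(' posttop',len(q),q.min(0),q.max(0),np.median(q,0))
    q=box(.6,.68,.18,.29,.1,.2);print(' post',len(q),np.median(q,0) if len(q) else '')
    q=box(.5,.75,.15,.32,.008,.016);print(' foot',rect(q))
E
```

```text
top walltops (array([ 513.7, -368.6]), array([ 43.2, 127.5]), 87.0, 390, np.float64(0.02759084415563806))
 floor (array([ 512.4, -367.1]), array([ 83.6, 147.4]), 89.0, 757, np.float64(0.015392342415552207))
 block (array([627.9, -32. ]), array([109.8,  26.1]), 1.8, 566, np.float64(0.04166458499939585))
 rackbase (array([ 518.4, -284.5]), array([270.2, 149.4]), 86.7, 3620, np.float64(0.009644867627625064))
sm (array([ 523.8, -198.6]), array([ 17.2, 107.6]), 86.2, 416, np.float64(0.05692674775861539))
lg (array([ 518.8, -284.3]), array([ 40.1, 108.8]), 86.2, 931, np.float64(0.057262896878856884))
 caddytops (array([436.7,  12.9]), array([159.5,  49. ]), 65.5, 625, np.float64(0.13119450224164309))
 bar 470 [0.4121 0.9111 0.437  0.0147] 65.660805 0.13572228301720624 0.13103590743199944
 rod 205 [0.996  0.0886 0.0081 0.579  0.237  0.273 ] 0.2668188180605098 [0.2708 0.2732 0.2751 0.2769] [0.2313 0.2369 0.2435]
 tip 77 [0.5268 0.2296 0.2689] [0.5447 0.2392 0.307 ] [0.5332 0.2325 0.2908]
 posttop 144 [0.6288 0.2309 0.3402] [0.6464 0.2485 0.3624] [0.6361 0.2383 0.3589]
 post 131 [0.6313 0.235
[... 617 characters left out ...]
(array([ 520.7, -284.9]), array([ 37.1, 118.8]), 87.2, 585, np.float64(0.05683616080175846))
 caddytops (array([444. ,   9.9]), array([159.2,  52.6]), 60.9, 406, np.float64(0.1298967492961015))
 bar 276 [0.4276 0.904  0.441  0.0082] 64.68768 0.13583823992667654 0.1301260031195301
 rod 90 [ 0.9967  0.0808 -0.0054  0.5804  0.2358  0.2719] 0.26390942630832115 [0.2682 0.2726 0.2747 0.277 ] [0.2311 0.2357 0.2415]
 tip 63 [0.5317 0.2293 0.266 ] [0.5448 0.2398 0.3066] [0.5393 0.2337 0.2891]
 posttop 94 [0.6334 0.2306 0.34  ] [0.6495 0.2497 0.3631] [0.6432 0.2371 0.3534]
 post 227 [0.6458 0.2363 0.1528]
 foot (array([650.2, 241.6]), array([103.3, 133.4]), 4.4, 1249, np.float64(0.012731851919923876))
```

View pics/c1.png

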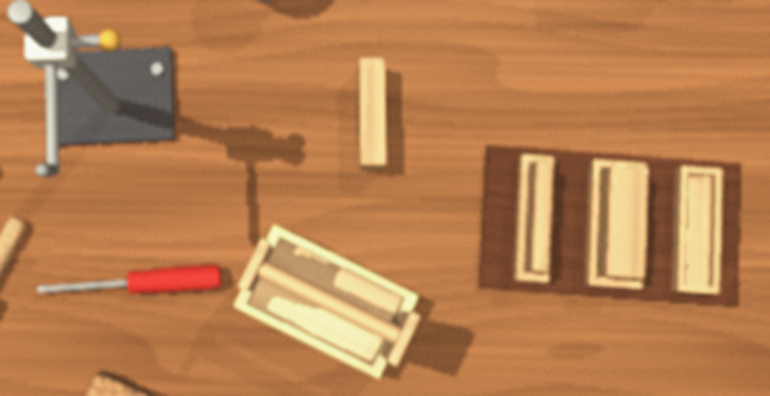

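View pics/c2.png

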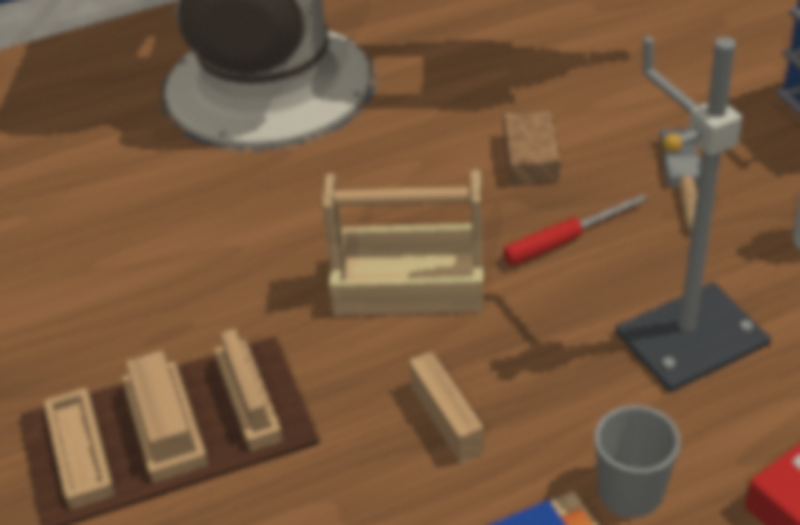

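The crops confirm it: the right-hand trough at c1 (699,230) is empty, the block is at (372,112), the caddy bar runs from (262,270) to (400,330), and the hook rod from (52,65) to (48,168). Both views agree on block top z of 0.042, floor 0.015, wall tops 0.027, bar top 0.133 and rod axis about 0.270.

```bash
cat > go.py <<'E'
import sys; from h import *
# go.py x y z heading_deg : row from the present pose to TCP target, closing axis heading
def row(x,y,z,hd):
    o=bot.get_obs();R=np.array(o['tool_rot']);p=np.array(o['position'])
    s=R.T@(np.array([x,y,z])-p);h=np.degrees(np.arctan2(R[1,1],R[0,1]))
    t=-((hd-h+90)%180-90)
    print('t',round(o['time_s'],2),'pos',p.round(4),'head',round(h,2),'| row',s.round(4),'turn',round(np.radians(t),3),'F',np.round(o['contact_force'],1),'tilt',R[:2,2].round(4))
if __name__=='__main__':
    a=list(map(float,sys.argv[1:]))
    for i in range(0,len(a),4): row(*a[i:i+4])
E
python3 go.py .36 .22 .25 91.6 .630 -.032 .12 91.6
```

```text
t 0.1 pos [0.1818 0.5453 0.2308] head 71.56 | row [-0.2719 -0.2522 -0.019 ] turn -0.35 F [-1.1  0.4  0.8] tilt [-0.0005 -0.0009]
t 0.1 pos [0.1818 0.5453 0.2308] head 71.56 | row [-0.6078 -0.4058  0.1111] turn -0.35 F [-1.1  0.4  0.8] tilt [-0.0005 -0.0009]
```

Turned later? Rows along tool axes at call start. First call: 5 rows.

Call:
{"api": "hand_motion", "payload": {"increments": [[[-0.27, -0.25, -0.02], -0.15], [[-0.27, -0.25, -0.02], -0.35], [[-0.27, -0.25, -0.02], -0.35], [[-0.27, -0.25, -0.02], -0.35], [[-0.27, -0.25, -0.02], -0.35]], "jaw": 0.06, "force": 60}}

```text
time_s: 0.6
position: [0.2985, 0.332, 0.2444]
tool_rot: [[-1.0, -0.029, -0.0], [-0.029, 1.0, -0.0], [0.0, -0.0, -1.0]]
contact_force: [1.1, 0.7, 0.5]
opening: 0.0599
gripper_force: 0.0
```

```bash
python3 go.py .36 .22 .25 91.6 .630 -.032 .12 91.6
```

```text
t 0.6 pos [0.2985 0.332  0.2444] head 91.66 | row [-0.0582 -0.1137 -0.0056] turn 0.001 F [1.1 0.7 0.5] tilt [-0.0001 -0.0002]
t 0.6 pos [0.2985 0.332  0.2444] head 91.66 | row [-0.3208 -0.3734  0.1244] turn 0.001 F [1.1 0.7 0.5] tilt [-0.0001 -0.0002]
```

Call:
{"api": "hand_motion", "payload": {"increments": [[[-0.06, -0.11, 0], 0], [[-0.06, -0.11, 0], 0], [[-0.1, -0.2, 0], 0], [[-0.14, -0.25, 0], 0], [[-0.2, -0.3, 0], 0]]}}

```text
time_s: 1.1
position: [0.4317, 0.1212, 0.2448]
tool_rot: [[-1.0, -0.028, 0.001], [-0.028, 1.0, 0.0], [-0.001, -0.0, -1.0]]
contact_force: [1.1, 0.8, 0.2]
opening: 0.0597
gripper_force: 0.0
```

Call:
{"api": "hand_motion", "payload": {"increments": [[[-0.15, -0.15, 0.05], 0], [[-0.15, -0.15, 0.05], 0], [[-0.15, -0.15, 0.05], 0], [[-0.15, -0.15, 0.05], 0], [[-0.15, -0.15, 0.05], 0]]}}

```text
time_s: 1.6
position: [0.5872, -0.0253, 0.1921]
tool_rot: [[-1.0, -0.026, -0.003], [-0.026, 1.0, -0.0], [0.003, -0.0, -1.0]]
contact_force: [-0.1, 0.5, 0.5]
opening: 0.0601
gripper_force: 0.0
```

```bash
python3 go.py .630 -.032 .12 91.6
```

```text
t 1.6 pos [ 0.5872 -0.0253  0.1921] head 91.48 | row [-0.0428 -0.0078  0.072 ] turn -0.002 F [-0.1  0.5  0.5] tilt [-0.0026 -0.0001]
```

Call:
{"api": "hand_motion", "payload": {"increments": [[[-0.043, -0.008, 0.02], 0], [[-0.043, -0.008, 0.06], 0], [[-0.043, -0.008, 0.1], 0], [[-0.043, -0.008, 0.13], 0], [[-0.043, -0.008, 0.13], 0]]}}

```text
time_s: 2.1
position: [0.6265, -0.0284, 0.0603]
tool_rot: [[-1.0, -0.028, -0.007], [-0.028, 1.0, 0.001], [0.007, 0.001, -1.0]]
contact_force: [0.3, -0.1, -0.1]
opening: 0.0601
gripper_force: 0.0
```

```bash
python3 go.py .630 -.032 .016 91.6
```

```text
t 2.1 pos [ 0.6265 -0.0284  0.0603] head 91.63 | row [-0.0038 -0.0038  0.0442] turn 0.0 F [ 0.3 -0.1 -0.1] tilt [-0.0071  0.0012]
```

Call:
{"api": "hand_motion", "payload": {"increments": [[[0, -0.003, 0.02], 0], [[0, -0.003, 0.044], 0], [[0, -0.003, 0.044], 0], [[0, -0.003, 0.044], 0]]}}

```text
time_s: 2.5
position: [0.6295, -0.032, 0.0223]
tool_rot: [[-1.0, -0.028, 0.001], [-0.028, 1.0, -0.0], [-0.001, -0.0, -1.0]]
contact_force: [-0.4, 1.1, -0.1]
opening: 0.0598
gripper_force: 0.0
```

```bash
python3 go.py .630 -.032 .016 91.6
```

```text
t 2.5 pos [ 0.6295 -0.032   0.0223] head 91.63 | row [-0.0005 -0.      0.0063] turn 0.0 F [-0.4  1.1 -0.1] tilt [ 0.001  -0.0002]
```

Call:
{"api": "hand_motion", "payload": {"increments": [[[0, 0, 0.006], 0], [[0, 0, 0.006], 0]]}}

```text
time_s: 2.7
position: [0.6292, -0.032, 0.0152]
tool_rot: [[-1.0, -0.028, 0.001], [-0.028, 1.0, -0.0], [-0.001, -0.0, -1.0]]
contact_force: [-0.0, -1.0, -0.6]
opening: 0.0598
gripper_force: 0.0
```

Call:
{"api": "hand_motion", "payload": {"increments": [[[0, 0, 0], 0], [[0, 0, 0], 0], [[0, 0, 0], 0], [[0, 0, 0], 0], [[0, 0, 0], 0]], "jaw": 0.0, "force": 60}}

```text
time_s: 3.2
position: [0.6292, -0.0321, 0.0151]
tool_rot: [[-1.0, -0.028, 0.001], [-0.028, 1.0, -0.0], [-0.001, -0.0, -1.0]]
contact_force: [-1.4, 0.6, 5.8]
opening: 0.0245
gripper_force: 59.9
```

```bash
python3 go.py .630 -.032 .016 91.6
```

```text
t 3.2 pos [ 0.6292 -0.0321  0.0151] head 91.61 | row [-0.0008  0.0001 -0.0009] turn 0.0 F [-1.4  0.6  5.8] tilt [ 0.0008 -0.0002]
```

Call:
{"api": "hand_motion", "payload": {"increments": [[[0, 0, -0.03], 0], [[0, 0, -0.08], 0], [[0, -0.04, -0.1], 0], [[0, -0.09, -0.1], 0], [[0, -0.09, -0.1], 0]]}}

```text
time_s: 3.7
position: [0.6315, -0.1271, 0.1153]
tool_rot: [[-1.0, -0.025, 0.001], [-0.025, 1.0, -0.002], [-0.001, -0.002, -1.0]]
contact_force: [0.7, 0.4, -1.7]
opening: 0.0249
gripper_force: 59.3
```

```bash
python3 go.py .515 -.3689 .10 86.8
```

```text
t 3.7 pos [ 0.6315 -0.1271  0.1153] head 91.41 | row [ 0.1225 -0.2389  0.0156] turn 0.08 F [ 0.7  0.4 -1.7] tilt [ 0.0012 -0.002 ]
```

Call:
{"api": "hand_motion", "payload": {"increments": [[[0.05, -0.04, 0], 0.04], [[0.08, -0.08, 0], 0.08], [[0.11, -0.13, 0], 0.08], [[0.11, -0.17, 0], 0.08], [[0.11, -0.21, 0], 0.08]]}}

```text
time_s: 4.2
position: [0.5261, -0.3366, 0.115]
tool_rot: [[-0.999, 0.052, 0.0], [0.052, 0.999, -0.0], [-0.0, -0.0, -1.0]]
contact_force: [0.8, 0.1, -0.4]
opening: 0.025
gripper_force: 59.4
```

```bash
python3 go.py .515 -.3689 .10 86.8
```

```text
t 4.2 pos [ 0.5261 -0.3366  0.115 ] head 87.02 | row [ 0.0094 -0.0328  0.015 ] turn 0.004 F [ 0.8  0.1 -0.4] tilt [ 0.0002 -0.0003]
```

Call:
{"api": "hand_motion", "payload": {"increments": [[[0.009, -0.033, 0.03], 0.004], [[0.009, -0.033, 0.045], 0.004], [[0.009, -0.033, 0.045], 0.004], [[0.009, -0.033, 0.045], 0.004]]}}

```text
time_s: 4.6
position: [0.5171, -0.3668, 0.0698]
tool_rot: [[-0.998, 0.055, -0.0], [0.055, 0.998, 0.0], [0.0, 0.0, -1.0]]
contact_force: [-0.5, 0.3, 0.1]
opening: 0.025
gripper_force: 59.4
```

```bash
python3 go.py .515 -.3689 .031 86.8
python3 - <<'E'
from h import *
for n in('top','scene'):
    d=snap(n,n+'1');P=cloud(d).reshape(-1,3)
    for z0,z1 in((.092,.105),(.05,.066),(.024,.033)):
        m=(P[:,0]>.43)&(P[:,0]<.6)&(P[:,1]>-.42)&(P[:,1]<-.325)&(P[:,2]>z0)&(P[:,2]<z1)
        if m.sum()>20: print(n,z0,m.sum(),cv2.minAreaRect(P[m,:2].astype(np.float32)*1000))
a=cv2.resize(load('top1')['color'][200:330,400:560,::-1],None,fx=2.4,fy=2.4,interpolation=2);b=cv2.resize(load('scene1')['color'][240:370,100:260,::-1],None,fx=2.4,fy=2.4,interpolation=2)
cv2.imwrite('pics/c3.png',np.hstack([a,b]))
E
```

```text
t 4.6 pos [ 0.5171 -0.3668  0.0698] head 86.83 | row [ 0.0019 -0.0023  0.0388] turn 0.001 F [-0.5  0.3  0.1] tilt [-0.0002  0.0003]
top 0.092 189 ((532.5482788085938, -362.61810302734375), (26.434005737304688, 78.14163208007812), 79.72931671142578)
top 0.05 47 ((522.7971801757812, -353.2665710449219), (3.469325542449951, 96.38430786132812), 86.61119079589844)
top 0.024 178 ((516.4169311523438, -350.6412353515625), (18.206331253051758, 126.67379760742188), 80.7886734008789)
scene 0.092 387 ((529.2392578125, -366.7777099609375), (48.16529846191406, 94.5794448852539), 71.93511199951172)
scene 0.05 42 ((554.85693359375, -357.0335998535156), (23.885234832763672, 57.32483673095703), 58.05707931518555)
scene 0.024 184 ((535.5653076171875, -370.28240966796875), (44.56879425048828, 96.06656646728516), 86.70198822021484)
```

View pics/c3.png

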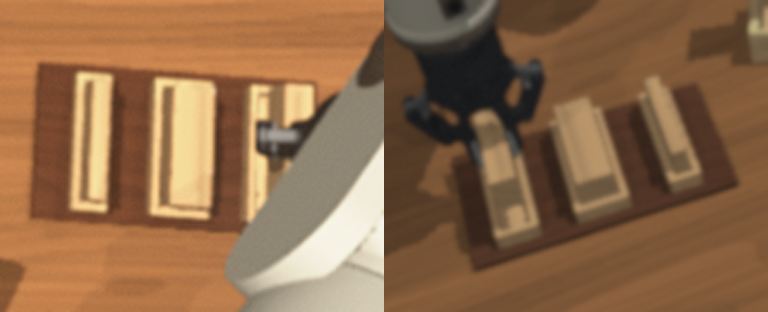

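The block is held level and in line with the right-hand trough: c3 left (275,140), right (495,150). I'll lower it in small steps.

Call:
{"api": "hand_motion", "payload": {"increments": [[[0.002, -0.002, 0.02], 0], [[0.002, -0.002, 0.02], 0], [[0.002, -0.002, 0.02], 0]]}}

```text
time_s: 5.0
position: [0.5151, -0.369, 0.0505]
tool_rot: [[-0.998, 0.055, 0.0], [0.055, 0.998, -0.0], [-0.0, -0.0, -1.0]]
contact_force: [-0.2, -0.6, -1.3]
opening: 0.0252
gripper_force: 59.4
```

```bash
python3 go.py .515 -.3689 .031 86.8
```

```text
t 5.0 pos [ 0.5151 -0.369   0.0505] head 86.85 | row [0.0001 0.0001 0.0195] turn 0.001 F [-0.2 -0.6 -1.3] tilt [ 0.0003 -0.0003]
```

Call:
{"api": "hand_motion", "payload": {"increments": [[[0, 0, 0.006], 0], [[0, 0, 0.011], 0], [[0, 0, 0.011], 0]]}}

```text
time_s: 5.3
position: [0.5145, -0.3691, 0.038]
tool_rot: [[-0.998, 0.056, -0.001], [0.056, 0.998, 0.0], [0.001, 0.0, -1.0]]
contact_force: [0.2, -0.2, -1.2]
opening: 0.0249
gripper_force: 59.4
```

```bash
python3 go.py .515 -.3689 .031 86.8
```

```text
t 5.3 pos [ 0.5145 -0.3691  0.038 ] head 86.81 | row [-0.0005  0.0003  0.007 ] turn 0.0 F [ 0.2 -0.2 -1.2] tilt [-0.0007  0.0005]
```

It has gone in below the wall tops with no contact force.

Call:
{"api": "hand_motion", "payload": {"increments": [[[0, 0, 0.005], 0], [[0, 0, 0.007], 0], [[0, 0, 0.008], 0], [[0, 0, 0.008], 0]]}}

```text
time_s: 5.7
position: [0.5145, -0.3694, 0.0311]
tool_rot: [[-0.998, 0.056, -0.0], [0.056, 0.998, -0.0], [0.0, -0.0, -1.0]]
contact_force: [-3.5, 2.4, 8.4]
opening: 0.025
gripper_force: 60.6
```

```bash
python3 go.py .515 -.3689 .031 86.8
```

```text
t 5.7 pos [ 0.5145 -0.3694  0.0311] head 86.8 | row [-0.0004  0.0005  0.0001] turn 0.0 F [-3.5  2.4  8.4] tilt [-0.0002 -0.0001]
```

Call:
{"api": "hand_motion", "payload": {"increments": [[[0, 0, 0], 0], [[0, 0, 0], 0], [[0, 0, 0], 0]], "jaw": 0.045}}

```text
time_s: 6.0
position: [0.5146, -0.3695, 0.0304]
tool_rot: [[-0.998, 0.056, -0.0], [0.056, 0.998, -0.0], [0.0, -0.0, -1.0]]
contact_force: [0.2, 0.4, -0.2]
opening: 0.0448
gripper_force: 0.0
```

Call:
{"api": "hand_motion", "payload": {"increments": [[[0, 0, -0.02], 0], [[0, 0, -0.06], 0], [[0, 0, -0.11], 0], [[0, 0, -0.16], 0], [[0, 0.05, -0.2], 0]]}}

```text
time_s: 6.5
position: [0.5167, -0.3332, 0.2252]
tool_rot: [[-0.998, 0.059, 0.002], [0.059, 0.998, -0.003], [-0.002, -0.003, -1.0]]
contact_force: [1.7, -0.5, 0.0]
opening: 0.0453
gripper_force: 0.0
```

```bash
python3 go.py .4584 .0533 .24 155.2
```

```text
t 6.5 pos [ 0.5167 -0.3332  0.2252] head 86.62 | row [ 0.081   0.3823 -0.0161] turn -1.197 F [ 1.7 -0.5  0. ] tilt [ 0.0023 -0.0031]
```

Call:
{"api": "hand_motion", "payload": {"increments": [[[0, 0.05, 0], 0.15], [[0, 0.1, 0], 0.3], [[0, 0.14, 0], 0.45], [[0.02, 0.18, 0], 0.6], [[0.03, 0.22, 0], 0.75]], "jaw": 0.06}}

```text
time_s: 7.0
position: [0.4983, -0.1084, 0.2217]
tool_rot: [[-0.707, 0.707, -0.0], [0.707, 0.707, 0.0], [0.0, -0.0, -1.0]]
contact_force: [1.1, 0.5, 0.3]
opening: 0.0602
gripper_force: 0.0
```

Call:
{"api": "hand_motion", "payload": {"increments": [[[0, 0, 0], 0.15], [[0, 0, 0], 0.3], [[0, 0, 0], 0.45], [[0, 0, 0], 0.6], [[0, 0, 0], 0.75]]}}

```text
time_s: 7.5
position: [0.4994, -0.1102, 0.2218]
tool_rot: [[-0.035, 0.999, 0.0], [0.999, 0.035, -0.0], [-0.0, 0.0, -1.0]]
contact_force: [-0.5, 0.3, 0.1]
opening: 0.0599
gripper_force: 0.0
```

```bash
python3 go.py .4584 .0533 .20 -24.8
python3 - <<'E'
from h import *
for n in('top','scene'):
    d=snap(n,n+'2');P=cloud(d).reshape(-1,3)
    for z0,z1 in((.05,.07),):
        m=(P[:,0]>.43)&(P[:,0]<.6)&(P[:,1]>-.42)&(P[:,1]<-.325)&(P[:,2]>z0)&(P[:,2]<z1)
        if m.sum()>20: print(n,z0,m.sum(),P[m,2].min(),P[m,2].max(),np.median(P[m,2]),cv2.minAreaRect(P[m,:2].astype(np.float32)*1000))
E
```

```text
t 7.5 pos [ 0.4994 -0.1102  0.2218] head 2.02 | row [ 0.1648 -0.0352  0.0217] turn 0.468 F [-0.5  0.3  0.1] tilt [ 0.0001 -0.0001]
scene 0.05 423 0.05017997798055518 0.0629772551268254 0.057213243562696636 ((517.7242431640625, -367.949951171875), (27.628082275390625, 112.73125457763672), 86.63099670410156)
```

Call:
{"api": "hand_motion", "payload": {"increments": [[[0.05, -0.01, 0], 0.15], [[0.1, -0.02, 0], 0.3], [[0.14, -0.03, 0], 0.45], [[0.165, -0.035, 0.01], 0.468], [[0.165, -0.035, 0.02], 0.468]]}}

```text
time_s: 8.1
position: [0.4566, 0.0565, 0.2019]
tool_rot: [[0.409, 0.913, 0.001], [0.913, -0.409, 0.001], [0.001, 0.001, -1.0]]
contact_force: [0.9, -0.8, 0.8]
opening: 0.0601
gripper_force: 0.0
```

```bash
python3 go.py .4584 .0533 .1063 -24.8
```

```text
t 8.1 pos [0.4566 0.0565 0.2019] head -24.12 | row [-0.0023  0.0028  0.0956] turn 0.012 F [ 0.9 -0.8  0.8] tilt [0.0011 0.0008]
```

Call:
{"api": "hand_motion", "payload": {"increments": [[[-0.002, 0.003, 0.04], 0.012], [[-0.002, 0.003, 0.08], 0.012], [[-0.002, 0.003, 0.096], 0.012], [[-0.002, 0.003, 0.096], 0.012]]}}

```text
time_s: 8.5
position: [0.4583, 0.0498, 0.1035]
tool_rot: [[0.421, 0.907, -0.004], [0.907, -0.421, 0.0], [-0.002, -0.004, -1.0]]
contact_force: [-0.7, 0.2, 0.8]
opening: 0.0597
gripper_force: 0.0
```

```bash
python3 go.py .4584 .0533 .1063 -24.8
```

```text
t 8.5 pos [0.4583 0.0498 0.1035] head -24.89 | row [ 0.0032 -0.0014 -0.0028] turn -0.002 F [-0.7  0.2  0.8] tilt [-0.0041  0.0001]
```

Call:
{"api": "hand_motion", "payload": {"increments": [[[0, 0, 0], 0], [[0, 0, 0], 0], [[0, 0, 0], 0], [[0, 0, 0], 0], [[0, 0, 0], 0]], "jaw": 0.0, "force": 110}}

```text
time_s: 9.0
position: [0.4599, 0.0502, 0.1071]
tool_rot: [[0.424, 0.906, 0.002], [0.906, -0.424, -0.0], [0.001, 0.002, -1.0]]
contact_force: [-4.3, 0.3, 11.1]
opening: 0.013
gripper_force: 107.2
```

```bash
python3 go.py .4584 .0533 .1063 -24.8
```

```text
t 9.0 pos [0.4599 0.0502 0.1071] head -25.09 | row [ 0.0022 -0.0027  0.0008] turn -0.005 F [-4.3  0.3 11.1] tilt [ 0.0016 -0.0001]
```

Call:
{"api": "hand_motion", "payload": {"increments": [[[0, 0, -0.02], 0], [[0, 0, -0.05], 0], [[0, 0, -0.09], 0], [[0, 0, -0.13], 0], [[0, 0, -0.13], 0]]}}

```text
time_s: 9.5
position: [0.4611, 0.05, 0.2412]
tool_rot: [[0.424, 0.906, 0.008], [0.906, -0.424, -0.001], [0.003, 0.008, -1.0]]
contact_force: [0.9, -0.2, -4.5]
opening: 0.0125
gripper_force: 108.1
```

```bash
python3 go.py .4 .05 .31 4
python3 - <<'E'
from h import *
for n in('top','scene'): snap(n,n+'3')
a=load('top3')['color'][200:360,240:440,::-1];b=load('scene3')['color'][60:300,200:440,::-1]
cv2.imwrite('pics/c4.png',np.hstack([cv2.resize(a,(500,400)),cv2.resize(b,(400,400))])[:, :800])
cv2.imwrite('pics/c4.png',cv2.resize(b,(600,600),interpolation=2))
E
```

```text
t 9.5 pos [0.4611 0.05   0.2412] head -25.1 | row [-0.0258 -0.0548 -0.0693] turn -0.508 F [ 0.9 -0.2 -4.5] tilt [ 0.0081 -0.0006]
```

View pics/c4.png

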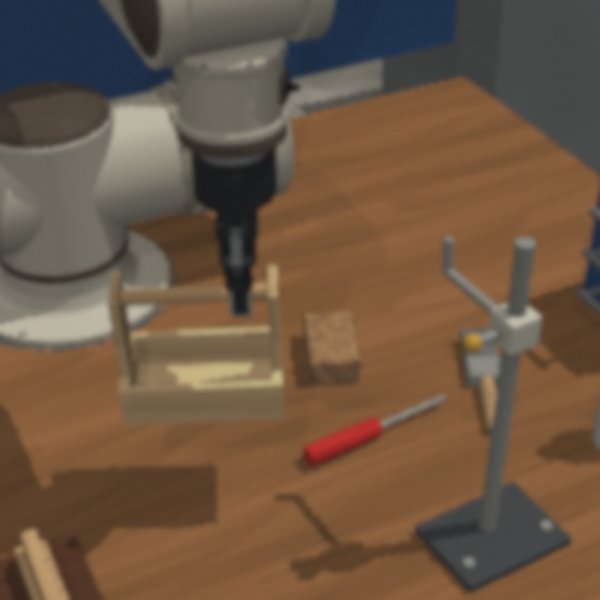

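The caddy hangs level from the gripper, with the bar running from about (120,300) to (270,293) in the crop. Next I'll raise it and turn it square to the hook.

Call:
{"api": "hand_motion", "payload": {"increments": [[[0.01, -0.01, -0.02], -0.08], [[0.03, -0.02, -0.04], -0.2], [[0.05, -0.04, -0.06], -0.33], [[0.07, -0.05, -0.07], -0.45], [[0.08, -0.06, -0.07], -0.507]]}}

```text
time_s: 10.1
position: [0.4391, 0.1494, 0.3056]
tool_rot: [[-0.074, 0.997, -0.0], [0.997, 0.074, 0.0], [0.0, -0.0, -1.0]]
contact_force: [-0.5, 0.5, -4.2]
opening: 0.0128
gripper_force: 108.1
```

```bash
python3 go.py .469 .2715 .312 3.9
```

```text
t 10.1 pos [0.4391 0.1494 0.3056] head 4.26 | row [ 0.1195  0.0389 -0.0064] turn 0.006 F [-0.5  0.5 -4.2] tilt [-0.0002  0.0002]
```

Call:
{"api": "hand_motion", "payload": {"increments": [[[0.02, 0.005, -0.005], 0], [[0.05, 0.015, -0.006], 0], [[0.09, 0.03, -0.006], 0.006], [[0.12, 0.039, -0.006], 0.006], [[0.12, 0.039, -0.006], 0.006]]}}

```text
time_s: 10.6
position: [0.4698, 0.2733, 0.309]
tool_rot: [[-0.065, 0.998, -0.004], [0.998, 0.065, -0.001], [-0.0, -0.004, -1.0]]
contact_force: [-0.4, -1.2, -4.4]
opening: 0.0129
gripper_force: 108.2
```

Call:
{"api": "hand_motion", "payload": {"increments": [[[0, 0, 0], 0], [[0, 0, 0], 0], [[0, 0, 0], 0]]}}

```text
time_s: 10.9
position: [0.4698, 0.2696, 0.3116]
tool_rot: [[-0.061, 0.998, -0.0], [0.998, 0.061, -0.0], [-0.0, -0.0, -1.0]]
contact_force: [-0.9, 0.7, -4.3]
opening: 0.0127
gripper_force: 108.2
```

```bash
python3 go.py .469 .2715 .312 3.9
python3 - <<'E'
from h import *
np.set_printoptions(precision=4,suppress=True)
for n in('top','scene'):
    d=snap(n,n+'4');P=cloud(d).reshape(-1,3)
    def box(x0,x1,y0,y1,z0,z1):
        m=(P[:,0]>x0)&(P[:,0]<x1)&(P[:,1]>y0)&(P[:,1]<y1)&(P[:,2]>z0)&(P[:,2]<z1);return P[m]
    for nm,b in(('-yboardtop',(.42,.525,.13,.19,.325,.36)),('bar',(.45,.49,.17,.245,.32,.35)),('+yboard',(.42,.525,.295,.34,.32,.36)),('walls',(.40,.528,.13,.34,.235,.258)),('tip',(.515,.55,.21,.26,.26,.32))):
        q=box(*b)
        if len(q)>5:print(n,nm,len(q),np.median(q,0),q.min(0),q.max(0))
    q=box(.40,.528,.13,.34,.23,.26)
    if len(q)>5:print(cv2.minAreaRect(q[:,:2].astype(np.float32)*1000))
b=load('scene4')['color'][60:300,220:460,::-1]
cv2.imwrite('pics/c5.png',cv2.resize(b,(600,600),interpolation=2))
E
```

```text
t 10.9 pos [0.4698 0.2696 0.3116] head 3.52 | row [ 0.0019 -0.0006 -0.0004] turn -0.007 F [-0.9  0.7 -4.3] tilt [-0.0003 -0.0003]
top -yboardtop 432 [0.4752 0.1554 0.3383] [0.4523 0.1456 0.3254] [0.5002 0.1899 0.3446]
top bar 471 [0.4735 0.2085 0.3368] [0.4645 0.1702 0.3288] [0.4829 0.2448 0.3426]
top walls 848 [0.5    0.2041 0.2494] [0.4215 0.1454 0.2352] [0.5174 0.3002 0.2579]
top tip 94 [0.5349 0.2329 0.2807] [0.5269 0.2294 0.2686] [0.5497 0.2393 0.3071]
((469.59625244140625, 222.8564453125), (90.76531219482422, 150.36346435546875), 3.50832462310791)
scene -yboardtop 213 [0.4819 0.152  0.3362] [0.4528 0.1439 0.3251] [0.5077 0.1897 0.3456]
scene bar 189 [0.4801 0.2062 0.3353] [0.47   0.17   0.3243] [0.4872 0.2447 0.341 ]
scene +yboard 76 [0.4887 0.2983 0.3326] [0.445  0.2951 0.3201] [0.4962 0.3071 0.3453]
scene walls 857 [0.4827 0.2333 0.2462] [0.4214 0.1435 0.235 ] [0.5239 0.3114 0.2578]
scene tip 68 [0.54   0.2332 0.2872] [0.5321 0.229  0.2628] [0.5499 0.2407 0.3066]
((471.2238464355469, 227.47764587402344), (96.5334701538086, 164.15957641601562), 4.0307464599609375)
```

View pics/c5.png

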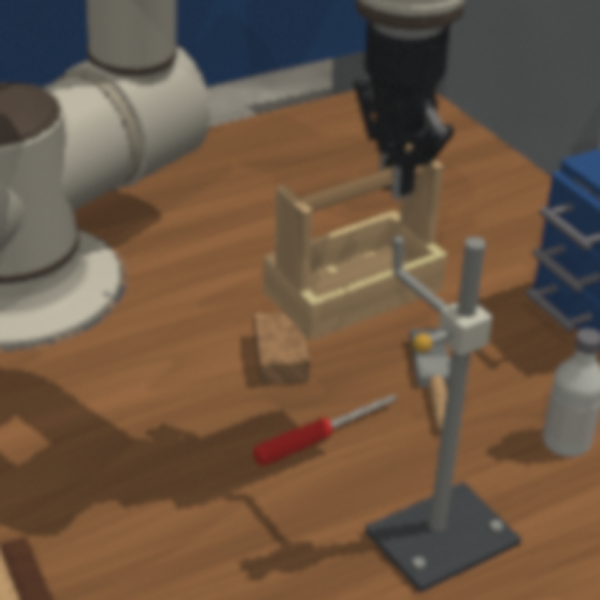

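The caddy is level and square, with the hook's tip at crop (398,240) pointing into the opening below the bar at about (345,190). Clearances are about 14 mm on either side. I'll advance 87 mm, then lower.

Call:
{"api": "hand_motion", "payload": {"increments": [[[0.002, 0.015, 0], 0], [[0.002, 0.035, 0], 0], [[0.002, 0.055, 0], -0.005], [[0.002, 0.075, 0], -0.005], [[0.002, 0.087, 0], -0.005]]}}

```text
time_s: 11.5
position: [0.5577, 0.2773, 0.3114]
tool_rot: [[-0.067, 0.998, -0.0], [0.998, 0.067, -0.0], [-0.0, -0.0, -1.0]]
contact_force: [-1.2, -0.3, -4.8]
opening: 0.0133
gripper_force: 108.2
```

Call:
{"api": "hand_motion", "payload": {"increments": [[[0, 0, 0], 0], [[0, 0, 0], 0], [[0, 0, 0], 0]]}}

```text
time_s: 11.8
position: [0.556, 0.2778, 0.3121]
tool_rot: [[-0.067, 0.998, 0.0], [0.998, 0.067, 0.0], [0.0, 0.0, -1.0]]
contact_force: [0.3, 0.5, -3.7]
opening: 0.0128
gripper_force: 108.1
```

```bash
python3 go.py .557 .2773 .2655 3.8
python3 - <<'E'
from h import *
np.set_printoptions(precision=4,suppress=True)
for n in('top','scene'):
    d=snap(n,n+'5');P=cloud(d).reshape(-1,3)
    def box(x0,x1,y0,y1,z0,z1):
        m=(P[:,0]>x0)&(P[:,0]<x1)&(P[:,1]>y0)&(P[:,1]<y1)&(P[:,2]>z0)&(P[:,2]<z1);return P[m]
    for nm,b in(('bar',(.54,.60,.17,.22,.325,.35)),('tip',(.515,.545,.21,.26,.26,.32)),('rod',(.545,.62,.21,.26,.26,.285))):
        q=box(*b)
        if len(q)>5:print(n,nm,len(q),np.median(q,0),q.min(0),q.max(0))
    q=box(.48,.63,.13,.34,.22,.255);print(q.min(0),q.max(0),np.median(q[:,2]),cv2.minAreaRect(q[:,:2].astype(np.float32)*1000))
b=load('scene5')['color'][80:270,270:460,::-1]
cv2.imwrite('pics/c6.png',cv2.resize(b,(600,600),interpolation=2))
E
```

```text
t 11.8 pos [0.556  0.2778 0.3121] head 3.87 | row [-0.0006  0.001   0.0466] turn 0.001 F [ 0.3  0.5 -3.7] tilt [0.0002 0.    ]
top bar 315 [0.5597 0.1945 0.3365] [0.5519 0.1701 0.33  ] [0.5692 0.2197 0.3411]
top tip 77 [0.5333 0.2324 0.292 ] [0.5267 0.2296 0.2693] [0.5444 0.2392 0.3081]
top rod 198 [0.5918 0.2377 0.273 ] [0.5455 0.2303 0.2639] [0.6198 0.2537 0.2795]
[0.507  0.1531 0.22  ] [0.6204 0.3015 0.255 ] 0.24851704384776763 ((565.7035522460938, 228.02978515625), (112.28318786621094, 143.55624389648438), 3.728168487548828)
scene bar 132 [0.5682 0.1958 0.3361] [0.5561 0.17   0.3251] [0.5752 0.2193 0.3411]
scene tip 52 [0.5394 0.2332 0.2851] [0.5338 0.2289 0.2663] [0.5448 0.2396 0.3035]
scene rod 97 [0.5797 0.2355 0.2723] [0.5461 0.2296 0.2657] [0.6162 0.2447 0.2779]
[0.5077 0.152  0.22  ] [0.6102 0.32   0.2549] 0.24061342059020885 ((558.88134765625, 235.5393524169922), (94.79786682128906, 164.13714599609375), 3.8271968364715576)
```

View pics/c6.png

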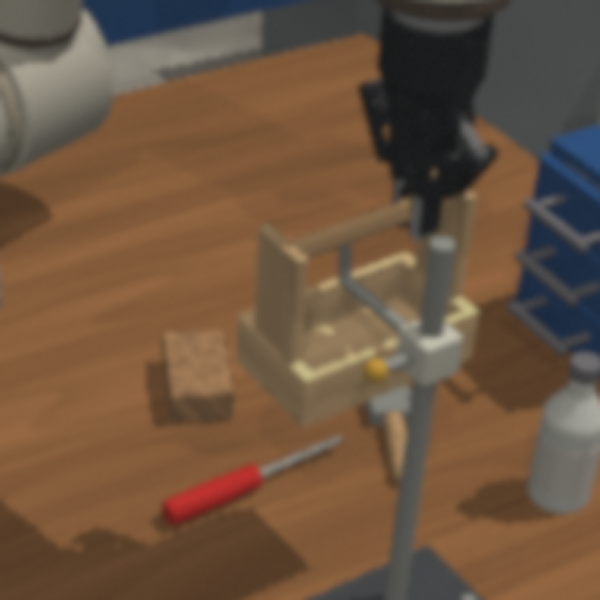

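The tip at crop (345,245) has passed under the bar, and the bar sits about 8–10 mm behind it, centred on the rod in y (0.2355). I'll lower it now.

Call:
{"api": "hand_motion", "payload": {"increments": [[[0, 0.002, 0.01], 0], [[0, 0.002, 0.025], 0], [[0, 0.002, 0.036], 0], [[0, 0.002, 0.04], 0], [[0, 0.002, 0.04], 0]]}}

```text
time_s: 12.4
position: [0.5583, 0.2779, 0.2707]
tool_rot: [[-0.067, 0.998, -0.001], [0.998, 0.067, -0.001], [-0.001, -0.002, -1.0]]
contact_force: [-0.0, -0.0, -4.6]
opening: 0.013
gripper_force: 108.1
```

```bash
python3 go.py .557 .2773 .2655 3.8
```

```text
t 12.4 pos [0.5583 0.2779 0.2707] head 3.87 | row [-0.0005 -0.0013  0.0052] turn 0.001 F [-0.  -0.  -4.6] tilt [-0.0015 -0.0006]
```

Call:
{"api": "hand_motion", "payload": {"increments": [[[0, 0, 0.003], 0], [[0, 0, 0.004], 0], [[0, 0, 0.004], 0]]}}

```text
time_s: 12.7
position: [0.5586, 0.278, 0.2678]
tool_rot: [[-0.067, 0.998, 0.0], [0.998, 0.067, -0.0], [-0.0, 0.0, -1.0]]
contact_force: [-0.8, 0.0, -3.9]
opening: 0.0129
gripper_force: 108.1
```

```bash
python3 go.py .557 .2773 .2655 3.8
```

```text
t 12.7 pos [0.5586 0.278  0.2678] head 3.86 | row [-0.0006 -0.0016  0.0023] turn 0.001 F [-0.8  0.  -3.9] tilt [ 0.0001 -0.    ]
```

Call:
{"api": "hand_motion", "payload": {"increments": [[[0, 0, 0.001], 0], [[0, 0, 0.002], 0], [[0, 0, 0.002], 0]]}}

```text
time_s: 13.0
position: [0.5585, 0.278, 0.2656]
tool_rot: [[-0.067, 0.998, -0.0], [0.998, 0.067, -0.0], [-0.0, -0.0, -1.0]]
contact_force: [0.4, 0.1, -4.8]
opening: 0.0131
gripper_force: 108.1
```

Call:
{"api": "hand_motion", "payload": {"increments": [[[0, 0, 0.001], 0], [[0, 0, 0.001], 0], [[0, 0, 0.001], 0]]}}

```text
time_s: 13.3
position: [0.5585, 0.278, 0.2647]
tool_rot: [[-0.067, 0.998, -0.0], [0.998, 0.067, -0.0], [-0.0, -0.0, -1.0]]
contact_force: [0.1, 0.5, -3.8]
opening: 0.0126
gripper_force: 108.1
```

```bash
python3 go.py .557 .2773 .2655 3.8
```

```text
t 13.3 pos [0.5585 0.278  0.2647] head 3.86 | row [-0.0006 -0.0016 -0.0008] turn 0.001 F [ 0.1  0.5 -3.8] tilt [-0.0001 -0.0001]
```

Call:
{"api": "hand_motion", "payload": {"increments": [[[0, 0, 0.001], 0], [[0, 0, 0.001], 0], [[0, 0, 0.001], 0]]}}

```text
time_s: 13.6
position: [0.5585, 0.278, 0.2637]
tool_rot: [[-0.067, 0.998, -0.0], [0.998, 0.067, -0.0], [-0.0, -0.0, -1.0]]
contact_force: [-0.0, 0.1, -4.3]
opening: 0.0126
gripper_force: 108.1
```

Call:
{"api": "hand_motion", "payload": {"increments": [[[0, 0, 0.001], 0], [[0, 0, 0.001], 0], [[0, 0, 0.001], 0]]}}

```text
time_s: 13.9
position: [0.5586, 0.278, 0.2629]
tool_rot: [[-0.067, 0.998, 0.0], [0.998, 0.067, 0.0], [-0.0, 0.0, -1.0]]
contact_force: [-0.4, 0.9, -2.1]
opening: 0.013
gripper_force: 108.3
```

Call:
{"api": "hand_motion", "payload": {"increments": [[[0, 0, 0.001], 0], [[0, 0, 0.001], 0], [[0, 0, 0.001], 0]]}}

```text
time_s: 14.2
position: [0.5586, 0.2781, 0.2621]
tool_rot: [[-0.067, 0.998, 0.001], [0.998, 0.067, 0.0], [0.0, 0.001, -1.0]]
contact_force: [-0.3, 1.2, 2.5]
opening: 0.0128
gripper_force: 108.8
```

Call:
{"api": "hand_motion", "payload": {"increments": [[[0, 0, -0.0004], 0], [[0, 0, -0.0004], 0], [[0, 0, -0.0004], 0]], "jaw": 0.0, "force": 20}}

```text
time_s: 14.5
position: [0.5586, 0.278, 0.2622]
tool_rot: [[-0.067, 0.998, 0.0], [0.998, 0.067, 0.0], [0.0, 0.0, -1.0]]
contact_force: [0.3, 2.0, 3.1]
opening: 0.013
gripper_force: 108.8
```

Call:
{"api": "hand_motion", "payload": {"increments": [[[0, 0, 0], 0], [[0, 0, 0], 0], [[0, 0, 0], 0]], "jaw": 0.018}}

```text
time_s: 14.8
position: [0.5586, 0.2778, 0.262]
tool_rot: [[-0.067, 0.998, -0.0], [0.998, 0.067, -0.0], [-0.0, -0.0, -1.0]]
contact_force: [0.4, 0.1, 0.9]
opening: 0.0179
gripper_force: 0.0
```

Call:
{"api": "hand_motion", "payload": {"increments": [[[0, 0, 0], 0], [[0, 0, 0], 0], [[0, 0, 0], 0], [[0, 0, 0], 0], [[0, 0, 0], 0]], "jaw": 0.022}}

```text
time_s: 15.3
position: [0.5586, 0.278, 0.2621]
tool_rot: [[-0.067, 0.998, -0.0], [0.998, 0.067, -0.0], [-0.0, -0.0, -1.0]]
contact_force: [-0.4, -0.9, 0.3]
opening: 0.0217
gripper_force: 0.0
```

Call:
{"api": "hand_motion", "payload": {"increments": [[[0, 0, 0], 0], [[0, 0, 0], 0], [[0, 0, 0], 0], [[0, 0, 0], 0], [[0, 0, 0], 0]], "jaw": 0.045}}

```text
time_s: 15.8
position: [0.5585, 0.278, 0.2621]
tool_rot: [[-0.067, 0.998, -0.0], [0.998, 0.067, -0.0], [-0.0, -0.0, -1.0]]
contact_force: [0.1, -0.0, 0.4]
opening: 0.0451
gripper_force: 0.0
```

```bash
python3 - <<'E'
from h import *
np.set_printoptions(precision=4,suppress=True)
for n in('top','scene'):
    d=snap(n,n+'6');P=cloud(d).reshape(-1,3)
    def box(x0,x1,y0,y1,z0,z1):
        m=(P[:,0]>x0)&(P[:,0]<x1)&(P[:,1]>y0)&(P[:,1]<y1)&(P[:,2]>z0)&(P[:,2]<z1);return P[m]
    for nm,b in(('bar',(.53,.60,.175,.22,.28,.31)),('-ywall',(.48,.63,.148,.165,.17,.215)),('+ywall',(.48,.63,.31,.33,.17,.215)),('-xwall',(.50,.52,.16,.31,.17,.215)),('+xwall',(.60,.62,.16,.31,.17,.215))):
        q=box(*b)
        if len(q)>5:print(n,nm,len(q),np.median(q,0),q.min(0),q.max(0))
b=load('scene6')['color'][80:270,270:460,::-1]
cv2.imwrite('pics/c7.png',cv2.resize(b,(600,600),interpolation=2))
E
```

```text
top bar 244 [0.5617 0.197  0.2877] [0.5545 0.176  0.281 ] [0.5709 0.2197 0.2916]
top -ywall 209 [0.5456 0.1578 0.1993] [0.5194 0.1534 0.1701] [0.6092 0.1647 0.2149]
top -xwall 215 [0.5173 0.2309 0.2006] [0.5122 0.1613 0.1701] [0.52   0.2726 0.2059]
top +xwall 187 [0.6026 0.203  0.2006] [0.6001 0.1609 0.1738] [0.609  0.2875 0.2057]
scene bar 106 [0.5703 0.1968 0.2868] [0.5591 0.1752 0.2801] [0.577  0.2198 0.2913]
scene -ywall 318 [0.5733 0.157  0.1925] [0.5215 0.1519 0.1703] [0.616  0.1649 0.2149]
scene +ywall 45 [0.6002 0.3138 0.1939] [0.5112 0.31   0.1702] [0.6051 0.3202 0.2051]
scene -xwall 68 [0.5186 0.2796 0.199 ] [0.5125 0.217  0.1705] [0.52   0.31   0.2041]
scene +xwall 486 [0.6082 0.2159 0.1884] [0.6003 0.16   0.17  ] [0.616  0.3091 0.2055]
```

View pics/c7.png

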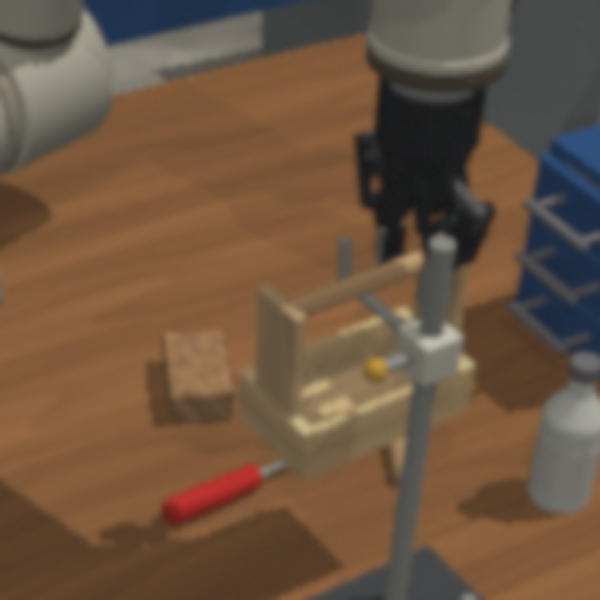

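The caddy hangs on the hook, level, with the tip at crop (345,255) standing above and in front of the bar. I'll back straight up and clear.

Call:
{"api": "hand_motion", "payload": {"increments": [[[0, 0, -0.01], 0], [[0, 0, -0.03], 0], [[0, 0, -0.06], 0], [[0, 0, -0.1], 0], [[0, 0, -0.14], 0]]}}

```text
time_s: 16.4
position: [0.5581, 0.2779, 0.4043]
tool_rot: [[-0.067, 0.998, 0.0], [0.998, 0.067, -0.0], [-0.0, 0.0, -1.0]]
contact_force: [0.2, -0.4, 0.2]
opening: 0.0447
gripper_force: 0.0
```

Call:
{"api": "hand_motion", "payload": {"increments": [[[0.05, -0.05, -0.03], 0], [[0.08, -0.1, -0.03], 0], [[0.08, -0.15, -0.03], 0], [[0.08, -0.15, -0.03], 0], [[0.08, -0.15, -0.03], 0]]}}

```text
time_s: 16.9
position: [0.4002, 0.3483, 0.4348]
tool_rot: [[-0.07, 0.998, 0.003], [0.998, 0.07, 0.002], [0.002, 0.003, -1.0]]
contact_force: [-0.2, 0.6, 1.6]
opening: 0.0451
gripper_force: 0.0
```

Call:
{"api": "hand_motion", "payload": {"increments": [[[0, 0, 0], 0], [[0, 0, 0], 0], [[0, 0, 0], 0], [[0, 0, 0], 0], [[0, 0, 0], 0]]}}

```text
time_s: 17.4
position: [0.404, 0.3476, 0.4318]
tool_rot: [[-0.067, 0.998, -0.001], [0.998, 0.067, -0.0], [-0.0, -0.001, -1.0]]
contact_force: [0.2, -0.6, 0.0]
opening: 0.0451
gripper_force: 0.0
```

Call:
{"api": "hand_motion", "payload": {"increments": [[[0, 0, 0], 0], [[0, 0, 0], 0], [[0, 0, 0], 0], [[0, 0, 0], 0], [[0, 0, 0], 0]]}}

```text
time_s: 17.9
position: [0.4035, 0.3477, 0.4321]
tool_rot: [[-0.067, 0.998, 0.0], [0.998, 0.067, -0.0], [-0.0, 0.0, -1.0]]
contact_force: [0.3, -0.4, -0.6]
opening: 0.0453
gripper_force: 0.0
```

```bash
python3 - <<'E'
from h import *
np.set_printoptions(precision=4,suppress=True)
for k in range(2):
  for n in('top','scene'):
    d=snap(n,n+f'7{k}');P=cloud(d).reshape(-1,3)
    def box(x0,x1,y0,y1,z0,z1):
        m=(P[:,0]>x0)&(P[:,0]<x1)&(P[:,1]>y0)&(P[:,1]<y1)&(P[:,2]>z0)&(P[:,2]<z1);return P[m]
    for nm,b in(('bar-',(.53,.60,.175,.22,.28,.31)),('bar+',(.53,.60,.25,.295,.28,.31)),('-xwall',(.50,.52,.16,.31,.17,.215)),('+xwall',(.60,.62,.16,.31,.17,.215)),('block',(.46,.58,-.39,-.35,.045,.07))):
        q=box(*b)
        if len(q)>5:print(n,nm,len(q),np.median(q,0),np.percentile(q[:,2],95))
a=cv2.absdiff(load('top70')['color'],load('top0')['color']).max(2)
n,l,s,c=cv2.connectedComponentsWithStats((a>40).astype(np.uint8));print([list(map(int,x)) for x in s[1:] if x[4]>30])
cv2.imwrite('pics/top70b.png',load('scene70')['color'][:,:,::-1])
E
```

```text
top bar- 241 [0.5615 0.1972 0.2879] 0.29040631920363946
top bar+ 247 [0.5567 0.2717 0.2892] 0.29166730159045545
top -xwall 323 [0.5163 0.2517 0.2009] 0.20456173217070897
top +xwall 205 [0.6022 0.2066 0.2007] 0.2034014778305442
top block 641 [ 0.5141 -0.3653  0.057 ] 0.05982955935837153
scene bar- 102 [0.5701 0.1985 0.2869] 0.2900228
[... 429 characters left out ...]
[0.6021 0.2062 0.2006] 0.203816937859024
top block 637 [ 0.5141 -0.365   0.0569] 0.05997567613725687
scene bar- 102 [0.57   0.1985 0.2866] 0.2894411731046509
scene bar+ 93 [0.5645 0.2701 0.2887] 0.2922554707917682
scene -xwall 49 [0.5186 0.2842 0.1959] 0.20503014503044442
scene +xwall 489 [0.6081 0.2174 0.1889] 0.2020212646571961
scene block 447 [ 0.5268 -0.3682  0.0571] 0.06021365625365897
[[359, 186, 11, 49, 529], [359, 192, 20, 48, 364], [168, 202, 141, 73, 5599], [187, 227, 10, 10, 51], [301, 233, 109, 99, 4183], [506, 239, 14, 51, 395], [522, 239, 3, 49, 100], [0, 264, 141, 216, 19768], [96, 292, 8, 5, 37], [296, 316, 172, 164, 12031], [143, 404, 188, 76, 6970], [336, 448, 45, 32, 706]]
```

View pics/top70b.png

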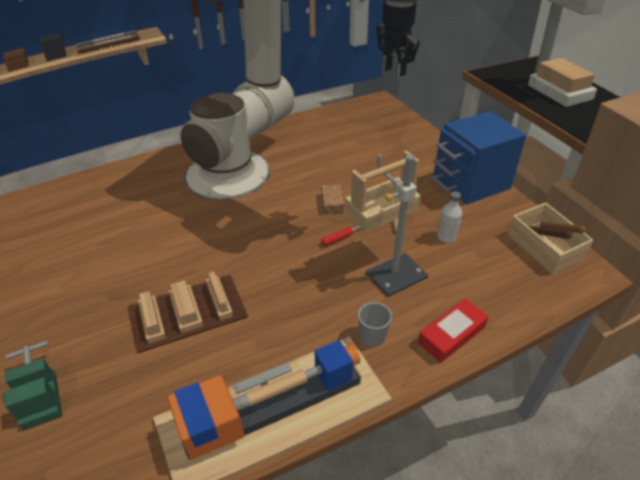

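The block sits in its trough at (150,318), with its top level with its neighbours. The caddy hangs still and level to about 1° at (383,195), the gripper is clear, and nothing else on the bench has moved. I'll hand it in now.

```bash
python3 -c "
from rig import bot, vision
print(bot.sign_off())"
```

```text
the job is handed in; nothing more can be done
None
```

The setting block is seated on the floor of its slot, and the caddy hangs still and level to about 1° on the hook behind its tip; I handed the job in at about 18 s and have seen no verdict.

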